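Complete the hex cluster of screw tubes in the round pot

TASK

Stand the two tall blue-capped screw tubes in the round black pot, one in each of the two gaps of the ring of tubes, so that the pot holds a full ring of six around the middle one; each must stand upright on the pot's floor. Leave the tall red-capped tube standing where it is on the bench.

Things in the scene. Friction and masses are not known exactly. Their poses are not given: they have to be found in the camera images.
- pot: Fixed open black pot, outer diameter 132, wall 4, height 50, inner floor 6 mm above underside. Five short yellow-capped tubes (diameter 30, tops 76 mm above underside) are clipped in it: one central, four in a ring of 40 mm radius at 60, 120, 240, 300 deg from pot x. The two gaps are centred 40 mm out along pot +x and -x, with 7 to 10 mm play. Origin: centre of underside; z up.
- blue_tube_1: Loose upright screw tube, white body with a blue cap: a plain cylinder 30 mm in diameter, 115 mm tall, the cap being its top 24 mm (same diameter); about 70 g. The foot is chamfered from 22 mm to 30 mm diameter over 6 mm. It starts standing on the bench. Origin: centre of its underside; z points up along the tube.
- blue_tube_2: Loose upright screw tube, white body with a blue cap: a plain cylinder 30 mm in diameter, 115 mm tall, the cap being its top 24 mm (same diameter); about 70 g. The foot is chamfered from 22 mm to 30 mm diameter over 6 mm. It starts standing on the bench. Origin: centre of its underside; z points up along the tube. Either gap will do.
- red_tube: Loose upright screw tube, white body with a red cap: a plain cylinder 30 mm in diameter, 115 mm tall, the cap being its top 24 mm (same diameter); about 70 g. The foot is chamfered from 22 mm to 30 mm diameter over 6 mm. It starts standing on the bench. Origin: centre of its underside; z points up along the tube. Not wanted in the pot.
Mind the look-alikes: they are no part of the job. What is shaped like the blue_tube_1 but green or orange is not meant.

How it is judged (in metres and radians):
At the end, for the whole second after the job is handed in: One blue-capped tube stands in each gap of the pot: axis within 18 mm of the gap centre along pot x and y, foot under 12 mm above the pot's underside (on its floor), within 10 degrees of upright, at rest. Red-capped tube upright within 10 degrees, under 30 mm from its start (((x of blue_tube_1 in the frame of pot between 0.022 and 0.058 m and y of blue_tube_1 in the frame of pot between -0.018 and 0.018 m and x of blue_tube_2 in the frame of pot between -0.058 and -0.022 m and y of blue_tube_2 in the frame of pot between -0.018 and 0.018 m) or (x of blue_tube_1 in the frame of pot between -0.058 and -0.022 m and y of blue_tube_1 in the frame of pot between -0.018 and 0.018 m and x of blue_tube_2 in the frame of pot between 0.022 and 0.058 m and y of blue_tube_2 in the frame of pot between -0.018 and 0.018 m)) and z of each of blue_tube_1, blue_tube_2 in the frame of pot below 0.012 m and angle between each of blue_tube_1, blue_tube_2, red_tube's own z axis and vertical below 0.175 rad and linear speed of each of blue_tube_1, blue_tube_2 below 0.02 m/s and distance of red_tube from where it was at the start of the episode below 0.03 m); the robot touches nothing.
It fails at once if the red-capped tube is moved 30 mm or more, or tipped (distance of red_tube from where it was at the start of the episode above 0.03 m or angle between red_tube's own z axis and vertical above 0.5 rad).
It also fails if it takes over 58 s, if anything falls off the work surface, if the arm or the gripper's body presses on something with over 40 N, if the wrist force passes 120 N, or if a joint passes its speed limit or range.

ROBOT

A 6-joint arm with a two-finger parallel gripper is mounted at the origin on the work surface. World frame = base frame: x ahead of the robot, y to its left, z up, the work surface at z = 0. Lengths are in m, angles in degrees, forces in N, time in s.
With the tool pointing down it reaches from about 0.375 to 0.9 m from the base axis. Payload 3.1 kg.
Tool frame: the origin (TCP) lies on the centre line of the jaws, within the pads' length; the fingertips stand 25 mm ahead of it and the grasp point (between the pads) lies 6 mm ahead of it; z points along the fingers, y is the line along which they close (so a half turn about z gives the same grasp; the last joint's range is limited). The gripper opens to 87 mm and grips with 3 to 60 N. Pads are 19 mm wide; open, the fingers measure 117 mm over their backs; the gripper's body (75 mm by 190 mm) begins 51 mm behind the grasp point.
Start: joints at [-10.227, 30.224, 82.088, -0, 67.689, -10.227], TCP at [0.625, 0, 0.248] pointing down, gripper open.
Joint ranges: [-176.69, 176.69], [-43.24, 126.21], [12.49, 139.97], [-82, 262], [0, 151.66], [-163.58, 163.58]. Speed limits (degrees/s): [159.86, 159.86, 180, 180, 180, 180].

INTERFACE

Orientations are given as a 3x3 rotation matrix whose columns are the frame's x, y, z axes.
In Python, from rig import read_state, capture, camera_params, hand_in gives the robot as it stands.
- The arm moves only by the tool apply_moves, never from a script. Its argument "rows" is a list of rows, each an object of numbers: "x", "y", "z": the shift along the tool's x, y, z in mm; "rx", "ry", "rz": the turn, a rotation vector about the tool's x, y, z in units of 6 degrees (1.0 is 6 degrees); "claw": the closure in counts, from 0 (fully open) to 255 (shut). A call has 1 to 10 rows; each row is the pose to reach, as a shift and turn from the pose commanded when the call began, along the tool's axes at that moment; what a row does not reach only later rows make up. A row lasts 1/8 s, in which the tool goes at most 62.5 mm and 10.7 degrees, less where a joint would pass 70% of its speed; a pose out of reach is approached as far as the arm can. A call with a gripper value outside its range is refused whole. The fingers move at their own pace and stop on an object; the grip force is fixed at half the most. Time passes only in rows, so rows that repeat a pose let the fingers close. It gives the time, the measured TCP pose, the force, the opening and the grip force at its end, in the units of the state.
- read_state(): the state, without advancing time (a new reading comes with each control period).
- capture(name): name is "scene" or "side" or "wrist"; returns (picture, depth): 480x640x3 uint8, red, green, blue; 480x640 float32, m along the optical axis (not along the pixel's ray), 0 where there is no reading.
- camera_params(name): a dict with "fx", "fy", "cx", "cy" (pixels), "D" ([k1, k2, p1, p2, k3] as OpenCV has them; the pictures are not rectified), "xyz" and "orientation" of the camera in the world. Camera axes: x right, y up, looking along -z (the intrinsics and any distortion apply to the point x, -y, -z); pixel columns grow to the right and rows downward; lengths in m; the calibration is good to about 2 mm. A picture is of the moment at which its call begins: read the wrist's pose just before it. camera_params takes no time and is no camera call; for the wrist camera it gives the pose at the moment of the call.
- hand_in(): hands the job in; it is judged then, once.
The state is a dict: "time_s": time; "joint_positions": joint angles; "qvel": joint speeds; "tau": joint torques, N m; "position": TCP position; "tcp_rot": TCP orientation; "force": force on the tool from outside, world axes, zero at the start; "moment": the same for the moment, N m; "opening": opening from 0.0 (shut) to 1.0 (fully open); "grasp_force": force on a finger pad.
Only numpy, scipy, OpenCV 4.12 (cv2) and the standard library are available. Lean on these libraries where they do the work, as an engineer would, in place of code of your own. Each camera call takes 0.05 s, during which the arm holds its last target. There are 200 camera calls.

## Working session

There is one attempt and no reset: what is moved stays moved. The work goes in short steps, Python scripts to look and compute and a tool call to move; the robot and the scene stay as the last step left them, time stands still between calls to the robot, and variables do not carry over. Pictures are saved under pics/ and viewed, at most 10 in all, crops included, and the job is handed in when it is done.

Besides the shell and the picture viewer there is one more tool, called after "Call:" as name(argument=value, ...) on one line, values as JSON. apply_moves: Moves the arm, as the interface text tells. Its arguments: {"type":"object","properties":{"rows":{"type":"array"}},"required":["rows"]}

```bash
mkdir -p pics; cat > h.py <<'E'
import numpy as np, cv2, sys
from rig import *
def save(name, img): cv2.imwrite('pics/'+name, img[:,:,::-1])
def world(cam, depth, p):
    # world coords of all pixels
    K=np.array([[p['fx'],0,p['cx']],[0,p['fy'],p['cy']],[0,0,1]])
    v,u=np.mgrid[0:480,0:640].astype(np.float64)
    n=cv2.undistortPoints(np.stack([u.ravel(),v.ravel()],1)[:,None],K,np.array(p['D'],float))[:,0].reshape(480,640,2)
    P=np.stack([n[...,0]*depth,-n[...,1]*depth,-depth],-1)
    W=P@np.array(p['orientation']).T+np.array(p['xyz'])
    W[depth<=0]=np.nan
    return W
E
python3 - <<'E'
from h import *
for c in ['scene','side']:
    p=camera_params(c); im,d=capture(c); save(c+'0.png',im); np.savez(c+'0.npz',im=im,W=world(c,d,p)); print(c,p['xyz'],p['orientation'])
E
```

```text
scene [0.81378113 0.29067303 0.70031714] [[-0.64658179 -0.637351    0.41918455]
 [ 0.76284087 -0.5419455   0.35265972]
 [ 0.00240715  0.54779447  0.83660948]]
side [ 0.209269   -0.56322438  0.51704038] [[ 0.88594565  0.29249899 -0.35992312]
 [-0.46356147  0.53415687 -0.70695629]
 [-0.01452859  0.79317134  0.60882522]]
```

View pics/scene0.png

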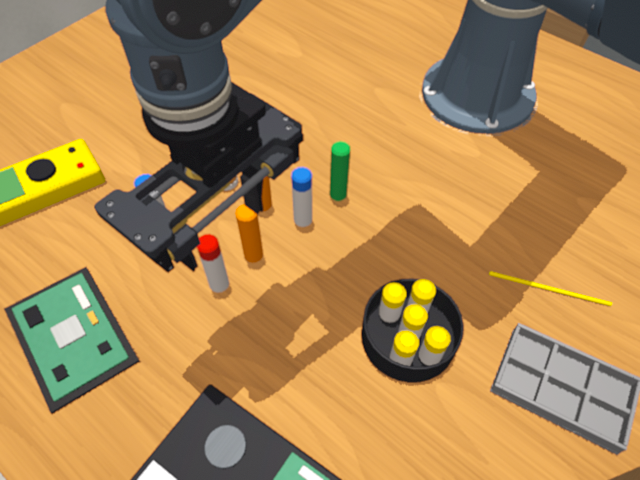

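View pics/side0.png

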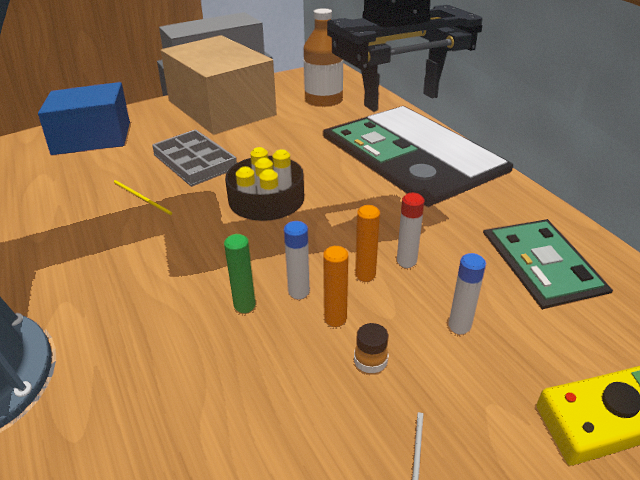

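Scene picture: the pot is at (412,330). The blue caps are at (302,178) and at (146,185), the second half hidden by the gripper. The red cap is at (208,247), orange tubes at (248,215) and (264,190), and green at (340,150).
Side picture: blue caps at (296,235) and (471,268), red (411,205), orange (368,212) and (336,255), green (237,242). A dark-capped vial stands at (371,345). The pot is at (265,185).

```bash
cat > m.py <<'E'
from h import *
from scipy.optimize import least_squares
def blobs(c,im,W,rad=.015):
    hsv=cv2.cvtColor(im,cv2.COLOR_RGB2HSV)
    R=dict(blue=(105,125),red=(0,4),orange=(9,17),green=(60,80),yellow=(25,33))
    out=[]
    for n,(a,b) in R.items():
        m=((hsv[...,0]>=a)&(hsv[...,0]<=b)&(hsv[...,1]>150)&(hsv[...,2]>70)).astype(np.uint8)
        k,L,S,C=cv2.connectedComponentsWithStats(m)
        for i in range(1,k):
            if S[i,4]<60: continue
            q=W[(L==i)]; q=q[np.isfinite(q[:,0])]
            if len(q)<40: continue
            zt=np.percentile(q[:,2],97)
            if not .06<zt<.14: continue
            top=q[q[:,2]>zt-.004]; sd=q[(q[:,2]<zt-.006)&(q[:,2]>zt-.1)]
            f=None
            if len(sd)>25:
                cam=np.array(camera_params(c)['xyz'])[:2]; m0=np.median(sd[:,:2],0); v=m0-cam; v/=np.linalg.norm(v)
                r=least_squares(lambda t:np.hypot(*(sd[:,:2]-t).T)-rad,m0+v*.012,loss='soft_l1',f_scale=.001); f=r.x.round(4)
            print(c,n,C[i].round(),S[i,4],'ztop',zt.round(4),'top',((top[:,:2].max(0)+top[:,:2].min(0))/2).round(4),top[:,:2].mean(0).round(4),'ext',np.ptp(top[:,:2],0).round(3),'fit',f)
E
python3 - <<'E'
from m import *
for c in ['scene','side']:
    D=np.load(c+'0.npz'); im,W=D['im'],D['W']; blobs(c,im,W)
    # pot: dark points with z 0.03..0.055 near pot
    px={'scene':(412,330),'side':(265,185)}[c]
    sub=np.zeros((480,640),bool); sub[px[1]-60:px[1]+60,px[0]-60:px[0]+60]=1
    m=sub&(im.max(2)<70)&(abs(W[...,2]-.05)<.003)
    q=W[m]; 
    r=least_squares(lambda t:np.hypot(*(q[:,:2]-t[:2]).T)-t[2],[*q[:,:2].mean(0),.064],loss='soft_l1',f_scale=.001)
    print('pot',len(q),r.x.round(4))
D=np.load('side0.npz'); cv2.imwrite('pics/crop.png',cv2.resize(D['im'][180:350,210:510,::-1],None,fx=2.5,fy=2.5))
E
```

```text
scene blue [301. 182.] 233 ztop 0.1147 top [ 0.4383 -0.0535] [ 0.4415 -0.0494] ext [0.023 0.026] fit [ 0.4356 -0.0554]
scene red [208. 247.] 425 ztop 0.1149 top [ 0.6355 -0.023 ] [ 0.6067 -0.0666] ext [0.086 0.121] fit [ 0.6042 -0.0714]
scene green [339. 170.] 872 ztop 0.1143 top [ 0.3632 -0.0435] [ 0.3641 -0.0429] ext [0.025 0.024] fit [ 0.3598 -0.0451]
scene yellow [419. 304.] 975 ztop 0.0755 top [0.4741 0.1813] [0.4755 0.1815] ext [0.061 0.037] fit [0.4817 0.1835]
scene yellow [394. 295.] 480 ztop 0.0753 top [0.4847 0.1489] [0.4853 0.149 ] ext [0.025 0.023] fit [0.4833 0.1475]
scene yellow [437. 339.] 533 ztop 0.0757 top [0.5013 0.2275] [0.5015 0.2266] ext [0.026 0.026] fit [0.4994 0.2258]
scene yellow [406. 343.] 520 ztop 0.0755 top [0.5306 0.1989] [0.531  0.1999] ext [0.022 0.025] fit [0.5295 0.1993]
pot 428 [0.4935 0.1873 0.063 ]
side blue [ 74. 113.] 3146 ztop 0.1002 top [0.2481 0.5944] [0.2482 0.5895] ext [0.18  0.155] fit [0.2049 0.5575]
side blue [295. 231.] 331 ztop 0.1157 top [ 0.4336 -0.0588] [ 0.4328 -0.0599] ext [0.027 0.025] fit [ 0.434  -0.0556]
side blue [473. 262.] 306 ztop 0.1157 top [ 0.5856 -0.2168] [ 0.585  -0.2168] ext [0.025 0.028] fit None
side red [412. 205.] 466 ztop 0.1146 top [ 0.6009 -0.0751] [ 0.6004 -0.0761] ext [0.026 0.028] fit [ 0.6027 -0.0726]
side orange [261. 294.] 158489 ztop 0.0722 top [0.3858 0.6248] [0.349  0.9558] ext [0.645 1.532] fit [ 0.3731 -0.0891]
side green [236. 242.] 264 ztop 0.1157 top [ 0.3579 -0.0483] [ 0.3576 -0.05  ] ext [0.027 0.025] fit None
side yellow [264. 167.] 626 ztop 0.0755 top [0.489  0.1821] [0.4885 0.1807] ext [0.038 0.105] fit [0.481 0.157]
side yellow [281. 158.] 213 ztop 0.0758 top [0.5276 0.1955] [0.527  0.1944] ext [0.022 0.023] fit [0.5279 0.1987]
side yellow [245. 175.] 261 ztop 0.0756 top [0.4506 0.1706] [0.4505 0.1696] ext [0.025 0.022] fit [0.4523 0.1732]
pot 264 [0.4887 0.1838 0.0632]
```

View pics/crop.png

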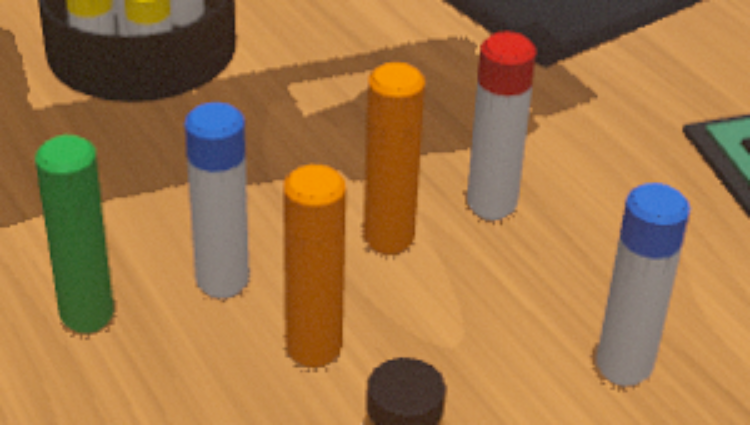

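```bash
python3 - <<'E'
from m import *
s=read_state(); print(s['tcp_rot'],s['position'],s['opening'],s['force'],s['time_s'])
for c in ['scene','side']:
    D=np.load(c+'0.npz'); W=D['W']; z=W[...,2]
    for lo,hi in [(.109,.120),(.072,.08)]:
        m=((z>lo)&(z<hi)&(W[...,0]>.3)&(W[...,0]<.7)&(W[...,1]<.3)&(W[...,1]>-.35)).astype(np.uint8)
        k,L,S,C=cv2.connectedComponentsWithStats(m)
        for i in range(1,k):
            if S[i,4]>50:
                q=W[L==i]; print(c,lo,C[i].round(),S[i,4],cv2.minEnclosingCircle(q[:,:2].astype(np.float32)),D['im'][int(C[i][1]),int(C[i][0])])
E
```

```text
[[ 2.51599260e-05  9.99998202e-01 -1.89601792e-03]
 [ 9.99999937e-01 -2.44871545e-05  3.54856322e-04]
 [ 3.54809256e-04 -1.89602673e-03 -9.99998140e-01]] [6.24393130e-01 1.48533355e-04 2.46683046e-01] 0.9972362511389801 [ 0.44301463 -0.66412332  0.51942123] 0.1
scene 0.109 [341. 148.] 238 ((0.361328125, -0.044506389647722244), 0.015922702848911285) [ 32 209  96]
scene 0.109 [301. 174.] 273 ((0.4366413652896881, -0.05460464209318161), 0.016254432499408722) [ 40 145 241]
scene 0.109 [141. 179.] 105 ((0.589746356010437, -0.21685680747032166), 0.012831185013055801) [ 29 144 240]
scene 0.109 [245. 213.] 244 ((0.5361436605453491, -0.06753772497177124), 0.014626123942434788) [255 179   0]
scene 0.109 [208. 243.] 350 ((0.6040748357772827, -0.07078881561756134), 0.015896031633019447) [249  25   0]
scene 0.072 [340. 169.] 67 ((0.36381983757019043, -0.04124818742275238), 0.013988249003887177) [ 27 108  47]
scene 0.072 [302. 196.] 74 ((0.440748006105423, -0.05090416595339775), 0.013357585296034813) [151 143 137]
scene 0.072 [251. 234.] 70 ((0.5371526479721069, -0.06532034277915955), 0.0144049096
[... 1788 characters left out ...]
417628943920135), 0.011179630644619465) [243 224   0]
side 0.072 [410. 225.] 109 ((0.6009751558303833, -0.07426612824201584), 0.015141529962420464) [141 130 126]
side 0.072 [366. 239.] 100 ((0.5304515361785889, -0.07250331342220306), 0.01426628977060318) [152  80  12]
side 0.072 [296. 256.] 111 ((0.43170785903930664, -0.06066330149769783), 0.014410139061510563) [140 130 126]
side 0.072 [239. 270.] 111 ((0.3590177297592163, -0.048455365002155304), 0.015166322700679302) [44 97 43]
side 0.072 [335. 283.] 124 ((0.45218804478645325, -0.12727764248847961), 0.014653847552835941) [154  82  18]
side 0.072 [467. 290.] 122 ((0.5853500366210938, -0.21623960137367249), 0.015098702162504196) [133 122 116]
```

Choice: the blue caps, tube 1 at about (0.435,-0.056) and tube 2 at about (0.589,-0.214). The look-alikes are ruled out:
- orange, side (368,212) and (336,255)
- green, side (237,242)
- red, side (411,205)

The pot centre is about (0.491,0.185), with gaps at about (0.461,0.2115) and (0.521,0.1585). A jaw axis at about 48° clears all the neighbours.

Call:
apply_moves(rows=[{"x": -56,"y": -189,"z": 0,"rz": -8},{"x": -56,"y": -189,"z": 0,"rz": -8},{"x": -56,"y": -189,"z": 0,"rz": -8},{"x": -56,"y": -189,"z": 0,"rz": -8},{"x": -56,"y": -189,"z": 0,"rz": -8},{"x": -56,"y": -189,"z": 0,"rz": -8},{"x": -56,"y": -189,"z": 0,"rz": -8}])

```text
validation failed for argument at $.ro...
```

```bash
cat > w.py <<'E'
from m import *
def tops(c,lo=.109,hi=.120,ymax=.3):
    p=camera_params(c); im,d=capture(c); W=world(c,d,p); z=W[...,2]
    m=((z>lo)&(z<hi)&(W[...,0]>.3)&(W[...,0]<.7)&(W[...,1]<ymax)&(W[...,1]>-.35)).astype(np.uint8)
    k,L,S,C=cv2.connectedComponentsWithStats(m)
    for i in range(1,k):
        if S[i,4]>50:
            q=W[L==i]; (a,b),r=cv2.minEnclosingCircle(q[:,:2].astype(np.float32)); print(c,C[i].round(),S[i,4],np.round([a,b,r,np.median(q[:,2])],4),im[int(C[i][1]),int(C[i][0])])
    return im
def st():
    s=read_state(); print(s['time_s'],np.round(s['position'],4),np.round(s['tcp_rot'],3).tolist(),np.round(s['force'],1),s['opening'],s['grasp_force']); return s
E
python3 - <<'E'
from w import *
st(); save('w1.png',tops('wrist')); tops('scene')
E
```

```text
0.1 [6.244e-01 1.000e-04 2.467e-01] [[0.0, 1.0, -0.002], [1.0, -0.0, 0.0], [0.0, -0.002, -1.0]] [ 0.4 -0.7  0.5] 0.9972362511389801 0.0
wrist [  4. 287.] 131 [ 0.3728 -0.0411  0.0074  0.112 ] [ 15 136  53]
wrist [ 85. 291.] 278 [ 0.4367 -0.0488  0.0128  0.1138] [ 15  78 171]
wrist [295. 317.] 731 [ 0.6042 -0.0712  0.015   0.1149] [228  23  13]
scene [341. 148.] 244 [ 0.3609 -0.0445  0.0154  0.1131] [ 32 208  94]
scene [302. 174.] 271 [ 0.4368 -0.0548  0.0158  0.1132] [ 38 145 241]
scene [141. 179.] 101 [ 0.5896 -0.2165  0.0132  0.1135] [ 31 144 240]
scene [245. 213.] 246 [ 0.5356 -0.0676  0.015   0.1132] [255 178   0]
scene [208. 243.] 345 [ 0.6039 -0.0712  0.016   0.1127] [249  29   0]
```

View pics/w1.png

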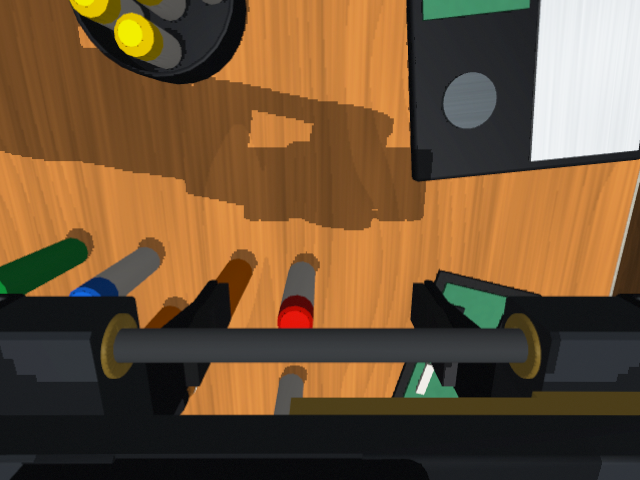

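The move was refused, so the arm is still at its start. The wrist view shows the red cap at (295,317), blue tube 1 at (85,291) and the pot at top left, around (165,30). I'll send complete rows.

Call:
apply_moves(rows=[{"x": -56,"y": -189,"z": 0,"rx": 0,"ry": 0,"rz": -8,"claw": 0},{"x": -56,"y": -189,"z": 0,"rx": 0,"ry": 0,"rz": -8,"claw": 0},{"x": -56,"y": -189,"z": 0,"rx": 0,"ry": 0,"rz": -8,"claw": 0},{"x": -56,"y": -189,"z": 0,"rx": 0,"ry": 0,"rz": -8,"claw": 0},{"x": -56,"y": -189,"z": 0,"rx": 0,"ry": 0,"rz": -8,"claw": 0},{"x": -56,"y": -189,"z": 0,"rx": 0,"ry": 0,"rz": -8,"claw": 0}])

```text
time_s: 0.95
position: [0.4359, -0.0561, 0.2477]
tcp_rot: [[-0.742, 0.67, 0.0], [0.67, 0.742, -0.0], [-0.0, 0.0, -1.0]]
force: [0.5, -0.9, -0.0]
opening: 0.995
grasp_force: 0.0
```

```bash
python3 - <<'E'
from w import *
st(); tops('wrist'); tops('side'); 
E
```

```text
0.95 [ 0.4359 -0.0561  0.2477] [[-0.742, 0.67, 0.0], [0.67, 0.742, -0.0], [-0.0, 0.0, -1.0]] [ 0.5 -0.9 -0. ] 0.9950487532786284 0.0
wrist [261. 151.] 1383 [ 0.3605 -0.0453  0.015   0.1149] [ 22 113  47]
wrist [321. 235.] 1155 [ 0.4362 -0.0555  0.0152  0.1149] [ 22  71 147]
wrist [274. 306.] 1001 [ 0.4555 -0.124   0.0152  0.1149] [250 158   0]
wrist [389. 322.] 376 [ 0.5321 -0.0659  0.0145  0.1141] [247 142   0]
wrist [433. 386.] 608 [ 0.6032 -0.0716  0.0156  0.115 ] [234  16   0]
side [413. 200.] 242 [ 0.6009 -0.0748  0.0153  0.1134] [222  53  44]
side [368. 212.] 278 [ 0.5326 -0.0699  0.0154  0.1141] [251 155   0]
side [295. 228.] 299 [ 0.4337 -0.0578  0.0156  0.1141] [ 58  78 141]
side [236. 242.] 336 [ 0.3593 -0.0475  0.0156  0.1141] [ 66 184  88]
side [335. 254.] 360 [ 0.4533 -0.1259  0.0153  0.1141] [249 151   0]
side [473. 262.] 364 [ 0.5867 -0.2153  0.0157  0.1139] [ 63 124 216]
```

Call:
apply_moves(rows=[{"x": 0,"y": 0,"z": 50,"rx": 0,"ry": 0,"rz": 0,"claw": 0},{"x": 0,"y": 0,"z": 95,"rx": 0,"ry": 0,"rz": 0,"claw": 0},{"x": 0,"y": 0,"z": 130,"rx": 0,"ry": 0,"rz": 0,"claw": 0},{"x": 0,"y": 0,"z": 142,"rx": 0,"ry": 0,"rz": 0,"claw": 0},{"x": 0,"y": 0,"z": 142,"rx": 0,"ry": 0,"rz": 0,"claw": 100},{"x": 0,"y": 0,"z": 142,"rx": 0,"ry": 0,"rz": 0,"claw": 255},{"x": 0,"y": 0,"z": 142,"rx": 0,"ry": 0,"rz": 0,"claw": 255},{"x": 0,"y": 0,"z": 142,"rx": 0,"ry": 0,"rz": 0,"claw": 255},{"x": 0,"y": 0,"z": 142,"rx": 0,"ry": 0,"rz": 0,"claw": 255},{"x": 0,"y": 0,"z": 142,"rx": 0,"ry": 0,"rz": 0,"claw": 255}])

```text
time_s: 2.3
position: [0.436, -0.056, 0.1057]
tcp_rot: [[-0.743, 0.669, 0.0], [0.669, 0.743, -0.0], [-0.0, 0.0, -1.0]]
force: [-0.0, -0.5, 0.8]
opening: 0.405
grasp_force: 0.0
```

Call:
apply_moves(rows=[{"x": 0,"y": 0,"z": 0,"rx": 0,"ry": 0,"rz": 0,"claw": 255},{"x": 0,"y": 0,"z": 0,"rx": 0,"ry": 0,"rz": 0,"claw": 255},{"x": 0,"y": 0,"z": 0,"rx": 0,"ry": 0,"rz": 0,"claw": 255},{"x": 0,"y": 0,"z": 0,"rx": 0,"ry": 0,"rz": 0,"claw": 255},{"x": 0,"y": 0,"z": -20,"rx": 0,"ry": 0,"rz": 0,"claw": 255},{"x": 0,"y": 0,"z": -60,"rx": 0,"ry": 0,"rz": 0,"claw": 255},{"x": 0,"y": 0,"z": -110,"rx": 0,"ry": 0,"rz": 0,"claw": 255},{"x": 0,"y": 0,"z": -135,"rx": 0,"ry": 0,"rz": 0,"claw": 255},{"x": 0,"y": 0,"z": -135,"rx": 0,"ry": 0,"rz": 0,"claw": 255}])

```text
time_s: 3.42
position: [0.4369, -0.0563, 0.242]
tcp_rot: [[-0.743, 0.669, 0.004], [0.669, 0.743, -0.002], [-0.004, 0.001, -1.0]]
force: [1.0, 0.1, -0.9]
opening: 0.341
grasp_force: 30.0
```

```bash
cat > held.py <<'E'
from w import *
# held tube: fit axis from white-body points near TCP in a camera
def held(c):
    s=read_state(); t=np.array(s['position']); p=camera_params(c); im,d=capture(c); W=world(c,d,p)
    z=W[...,2]; sat=cv2.cvtColor(im,cv2.COLOR_RGB2HSV)[...,1]
    m=(np.hypot(W[...,0]-t[0],W[...,1]-t[1])<.045)&(z<t[2]-.03)&(z>.02)&(sat<60)&(im.max(2)>90)
    q=W[m]; 
    if len(q)<80: print(c,'few',len(q)); return im
    cam=np.array(p['xyz'])[:2]; v=t[:2]-cam; v/=np.linalg.norm(v)
    zr=t[2]-.006
    f=lambda a:np.hypot(q[:,0]-a[0]-a[2]*(q[:,2]-zr),q[:,1]-a[1]-a[3]*(q[:,2]-zr))-.015
    r=least_squares(f,[*t[:2],0,0],loss='soft_l1',f_scale=.001)
    print(c,len(q),'zmin',np.percentile(q[:,2],1).round(4),'axis@grasp-tcp',(r.x[:2]-t[:2]).round(4),'foot xy',(r.x[:2]-r.x[2:]*.1).round(4),'slope',r.x[2:].round(3))
    return im
E
python3 - <<'E'
from held import *
st(); save('h1.png',held('scene')); held('side')
E
```

```text
3.425 [ 0.4369 -0.0563  0.242 ] [[-0.743, 0.669, 0.004], [0.669, 0.743, -0.002], [-0.004, 0.001, -1.0]] [ 1.   0.1 -0.9] 0.34094655257856227 29.999854895286262
scene 698 zmin 0.1423 axis@grasp-tcp [-0.0005  0.0005] foot xy [ 0.4369 -0.056 ] slope [-0.005  0.002]
side 1258 zmin 0.1377 axis@grasp-tcp [-0.0024 -0.0008] foot xy [ 0.4348 -0.0553] slope [-0.013 -0.015]
```

Call:
apply_moves(rows=[{"x": 30,"y": 40,"z": 0,"rx": 0,"ry": 0,"rz": 0,"claw": 255},{"x": 60,"y": 80,"z": 0,"rx": 0,"ry": 0,"rz": 0,"claw": 255},{"x": 90,"y": 120,"z": 0,"rx": 0,"ry": 0,"rz": 0,"claw": 255},{"x": 120,"y": 160,"z": 0,"rx": 0,"ry": 0,"rz": 0,"claw": 255},{"x": 145,"y": 195,"z": 0,"rx": 0,"ry": 0,"rz": 0,"claw": 255},{"x": 161,"y": 216.5,"z": 0,"rx": 0,"ry": 0,"rz": 0,"claw": 255},{"x": 161,"y": 216.5,"z": 0,"rx": 0,"ry": 0,"rz": 0,"claw": 255},{"x": 161,"y": 216.5,"z": 0,"rx": 0,"ry": 0,"rz": 0,"claw": 255}])

```text
time_s: 4.53
position: [0.4603, 0.2119, 0.2391]
tcp_rot: [[-0.743, 0.669, -0.003], [0.669, 0.743, -0.001], [0.002, -0.003, -1.0]]
force: [-0.1, 0.2, -0.9]
opening: 0.334
grasp_force: 30.0
```

```bash
python3 - <<'E'
from held import *
s=st(); held('scene'); held('side'); save('w2.png',tops('wrist',.07,.08))
E
```

```text
4.525 [0.4603 0.2119 0.2391] [[-0.743, 0.669, -0.003], [0.669, 0.743, -0.001], [0.002, -0.003, -1.0]] [-0.1  0.2 -0.9] 0.3341395897343593 29.99984641908668
scene 862 zmin 0.0314 axis@grasp-tcp [-0.0016  0.0048] foot xy [0.4626 0.2089] slope [-0.04   0.077]
side 862 zmin 0.024 axis@grasp-tcp [-0.0057  0.0025] foot xy [0.4625 0.2087] slope [-0.077  0.054]
wrist [283. 247.] 835 [0.4536 0.1741 0.015  0.0749] [220 186   0]
wrist [363. 247.] 853 [0.4995 0.2258 0.0151 0.0748] [223 192   0]
wrist [285. 279.] 124 [0.4768 0.1524 0.0097 0.0725] [252 236   0]
wrist [365. 281.] 199 [0.5288 0.2013 0.0146 0.0721] [14 14 16]
wrist [ 46. 320.] 202 [ 0.359  -0.0375  0.0121  0.075 ] [16 76 32]
```

View pics/w2.png

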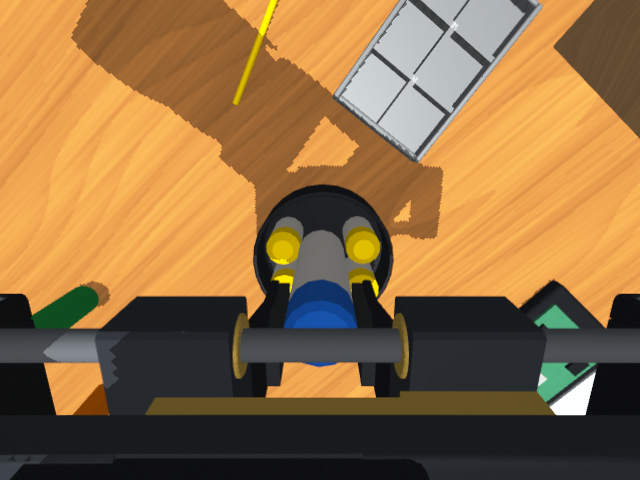

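The wrist view shows the held tube between the pads, with the free pocket below it. The pot's near caps are at (283,247) and (363,247), exactly 69 mm apart as they should be. They put the gap at (0.4616,0.2132).

```bash
python3 - <<'E'
from held import *
s=st(); g=np.array([.4616,.2132]); d=g-np.array(s['position'])[:2]; R=np.array(s['tcp_rot']); print(d, d@R[:2,:2])
E
```

```text
4.675 [0.4609 0.2115 0.2401] [[-0.742, 0.67, -0.001], [0.67, 0.742, -0.001], [0.001, -0.001, -1.0]] [-0.5 -0.3  0.5] 0.33165545327493356 29.999809416476637
[0.00068308 0.00165717] [0.0006038  0.00168767]
```

Call:
apply_moves(rows=[{"x": 0.6,"y": 1.7,"z": 20,"rx": 0,"ry": 0,"rz": 0,"claw": 255},{"x": 0.6,"y": 1.7,"z": 45,"rx": 0,"ry": 0,"rz": 0,"claw": 255},{"x": 0.6,"y": 1.7,"z": 52,"rx": 0,"ry": 0,"rz": 0,"claw": 255},{"x": 0.6,"y": 1.7,"z": 62,"rx": 0,"ry": 0,"rz": 0,"claw": 255},{"x": 0.6,"y": 1.7,"z": 72,"rx": 0,"ry": 0,"rz": 0,"claw": 255},{"x": 0.6,"y": 1.7,"z": 82,"rx": 0,"ry": 0,"rz": 0,"claw": 255},{"x": 0.6,"y": 1.7,"z": 90,"rx": 0,"ry": 0,"rz": 0,"claw": 255},{"x": 0.6,"y": 1.7,"z": 95,"rx": 0,"ry": 0,"rz": 0,"claw": 255}])

```text
time_s: 5.68
position: [0.4618, 0.2143, 0.145]
tcp_rot: [[-0.743, 0.669, -0.0], [0.669, 0.743, -0.0], [0.0, -0.0, -1.0]]
force: [-0.1, -0.1, -0.0]
opening: 0.338
grasp_force: 30.0
```

Call:
apply_moves(rows=[{"x": -0.6,"y": -0.8,"z": 8,"rx": 0,"ry": 0,"rz": 0,"claw": 255},{"x": -0.6,"y": -0.8,"z": 16,"rx": 0,"ry": 0,"rz": 0,"claw": 255},{"x": -0.6,"y": -0.8,"z": 23,"rx": 0,"ry": 0,"rz": 0,"claw": 255},{"x": -0.6,"y": -0.8,"z": 28,"rx": 0,"ry": 0,"rz": 0,"claw": 255},{"x": -0.6,"y": -0.8,"z": 31,"rx": 0,"ry": 0,"rz": 0,"claw": 255},{"x": -0.6,"y": -0.8,"z": 32,"rx": 0,"ry": 0,"rz": 0,"claw": 255},{"x": -0.6,"y": -0.8,"z": 32,"rx": 0,"ry": 0,"rz": 0,"claw": 255}])

```text
time_s: 6.55
position: [0.4619, 0.2134, 0.1136]
tcp_rot: [[-0.743, 0.669, 0.0], [0.669, 0.743, 0.0], [-0.0, 0.0, -1.0]]
force: [-0.2, -0.0, -0.8]
opening: 0.332
grasp_force: 30.0
```

Call:
apply_moves(rows=[{"x": 0,"y": 0,"z": 0,"rx": 0,"ry": 0,"rz": 0,"claw": 120},{"x": 0,"y": 0,"z": 0,"rx": 0,"ry": 0,"rz": 0,"claw": 80},{"x": 0,"y": 0,"z": 0,"rx": 0,"ry": 0,"rz": 0,"claw": 40},{"x": 0,"y": 0,"z": 0,"rx": 0,"ry": 0,"rz": 0,"claw": 40},{"x": 0,"y": 0,"z": 0,"rx": 0,"ry": 0,"rz": 0,"claw": 40},{"x": 0,"y": 0,"z": -20,"rx": 0,"ry": 0,"rz": 0,"claw": 40},{"x": 0,"y": 0,"z": -60,"rx": 0,"ry": 0,"rz": 0,"claw": 0},{"x": 0,"y": 0,"z": -115,"rx": 0,"ry": 0,"rz": 0,"claw": 0},{"x": 0,"y": 0,"z": -135,"rx": 0,"ry": 0,"rz": 0,"claw": 0}])

```text
time_s: 7.68
position: [0.4632, 0.2137, 0.2518]
tcp_rot: [[-0.743, 0.669, 0.006], [0.669, 0.743, 0.001], [-0.003, 0.005, -1.0]]
force: [0.2, 0.4, -0.7]
opening: 0.989
grasp_force: 0.0
```

```bash
python3 - <<'E'
from w import *
s=st(); tops('scene',.11,.127); tops('side',.11,.127)
g=np.array([.5885,-.2145]); d=g-np.array(s['position'])[:2]; R=np.array(s['tcp_rot']); print(d, d@R[:2,:2])
E
```

```text
7.675 [0.4632 0.2137 0.2518] [[-0.743, 0.669, 0.006], [0.669, 0.743, 0.001], [-0.003, 0.005, -1.0]] [ 0.2  0.4 -0.7] 0.9887273128801524 0.0
scene [341. 148.] 233 [ 0.3611 -0.0444  0.0151  0.113 ] [ 30 190  83]
scene [257. 158.] 249 [ 0.4566 -0.1224  0.0151  0.1131] [253 157   0]
scene [144. 182.] 270 [ 0.5896 -0.2123  0.0152  0.1132] [ 28 127 220]
scene [246. 212.] 299 [ 0.5355 -0.0674  0.0158  0.1133] [253 160   0]
scene [207. 243.] 356 [ 0.6041 -0.0711  0.0158  0.1129] [230  20   0]
scene [453. 295.] 466 [0.4634 0.2144 0.0153 0.1184] [ 25  77 150]
side [238. 136.] 202 [0.4597 0.2112 0.0155 0.1186] [ 52  76 137]
side [413. 199.] 227 [ 0.6007 -0.075   0.0151  0.1135] [212  50  29]
side [368. 212.] 266 [ 0.532  -0.07    0.0156  0.1142] [240 145   0]
side [236. 242.] 320 [ 0.3584 -0.0479  0.0156  0.1142] [ 68 173  83]
side [335. 254.] 349 [ 0.4534 -0.1263  0.0155  0.1142] [240 146   0]
side [473. 262.] 351 [ 0.5865 -0.2154  0.0152  0.1141] [ 58 117 205]
[ 0.12525299 -0.42821822] [-0.37959305 -0.23445308]
```

Call:
apply_moves(rows=[{"x": -45,"y": -27.7,"z": 0,"rx": 0,"ry": 0,"rz": 0,"claw": 0},{"x": -90,"y": -55.3,"z": 0,"rx": 0,"ry": 0,"rz": 0,"claw": 0},{"x": -135,"y": -83,"z": 0,"rx": 0,"ry": 0,"rz": 0,"claw": 0},{"x": -180,"y": -110.7,"z": 0,"rx": 0,"ry": 0,"rz": 0,"claw": 0},{"x": -225,"y": -138.3,"z": 0,"rx": 0,"ry": 0,"rz": 0,"claw": 0},{"x": -270,"y": -166,"z": 0,"rx": 0,"ry": 0,"rz": 0,"claw": 0},{"x": -315,"y": -193.7,"z": 0,"rx": 0,"ry": 0,"rz": 0,"claw": 0},{"x": -350,"y": -215,"z": 0,"rx": 0,"ry": 0,"rz": 0,"claw": 0},{"x": -379,"y": -233,"z": 0,"rx": 0,"ry": 0,"rz": 0,"claw": 0},{"x": -379,"y": -233,"z": 0,"rx": 0,"ry": 0,"rz": 0,"claw": 0}])

```text
time_s: 9.02
position: [0.5874, -0.2159, 0.2463]
tcp_rot: [[-0.741, 0.672, -0.002], [0.672, 0.741, 0.001], [0.002, -0.001, -1.0]]
force: [0.2, 0.2, 0.2]
opening: 0.998
grasp_force: 0.0
```

```bash
python3 - <<'E'
from w import *
st(); tops('wrist'); s=st(); g=np.array([.589,-.213]); d=g-np.array(s['position'])[:2]; R=np.array(s['tcp_rot']); print(d@R[:2,:2],R[:,2])
E
```

```text
9.025 [ 0.5874 -0.2159  0.2463] [[-0.741, 0.672, -0.002], [0.672, 0.741, 0.001], [0.002, -0.001, -1.0]] [0.2 0.2 0.2] 0.9981326591069912 0.0
wrist [289.  10.] 900 [ 0.4578 -0.1262  0.0146  0.1148] [181  89   0]
wrist [433.  35.] 1827 [ 0.5354 -0.0691  0.0153  0.1149] [179  88   0]
wrist [489. 120.] 1545 [ 0.6034 -0.0722  0.0154  0.1149] [234  26  11]
wrist [324. 236.] 1163 [ 0.5891 -0.2135  0.0152  0.1149] [ 22  71 146]
9.075 [ 0.5867 -0.214   0.2464] [[-0.742, 0.671, -0.003], [0.671, 0.742, 0.002], [0.004, -0.0, -1.0]] [-0.1  0.4  0.1] 1.0045453035760674 0.0
[-0.00103692  0.0022431 ] [-0.00301595  0.00213024 -0.99999318]
```

Call:
apply_moves(rows=[{"x": -1,"y": 1,"z": 50,"rx": 0,"ry": 0,"rz": 0,"claw": 0},{"x": -1,"y": 1,"z": 95,"rx": 0,"ry": 0,"rz": 0,"claw": 0},{"x": -1,"y": 1,"z": 130,"rx": 0,"ry": 0,"rz": 0,"claw": 0},{"x": -1,"y": 1,"z": 141,"rx": 0,"ry": 0,"rz": 0,"claw": 0},{"x": -1,"y": 1,"z": 141,"rx": 0,"ry": 0,"rz": 0,"claw": 100},{"x": -1,"y": 1,"z": 141,"rx": 0,"ry": 0,"rz": 0,"claw": 255},{"x": -1,"y": 1,"z": 141,"rx": 0,"ry": 0,"rz": 0,"claw": 255},{"x": -1,"y": 1,"z": 141,"rx": 0,"ry": 0,"rz": 0,"claw": 255},{"x": -1,"y": 1,"z": 141,"rx": 0,"ry": 0,"rz": 0,"claw": 255},{"x": -1,"y": 1,"z": 141,"rx": 0,"ry": 0,"rz": 0,"claw": 255}])

```text
time_s: 10.32
position: [0.589, -0.2134, 0.1077]
tcp_rot: [[-0.743, 0.669, 0.0], [0.669, 0.743, -0.0], [-0.0, 0.0, -1.0]]
force: [0.5, 0.0, -1.0]
opening: 0.4
grasp_force: 0.0
```

Call:
apply_moves(rows=[{"x": 0,"y": 0,"z": 0,"rx": 0,"ry": 0,"rz": 0,"claw": 255},{"x": 0,"y": 0,"z": 0,"rx": 0,"ry": 0,"rz": 0,"claw": 255},{"x": 0,"y": 0,"z": 0,"rx": 0,"ry": 0,"rz": 0,"claw": 255},{"x": 0,"y": 0,"z": 0,"rx": 0,"ry": 0,"rz": 0,"claw": 255},{"x": 0,"y": 0,"z": -20,"rx": 0,"ry": 0,"rz": 0,"claw": 255},{"x": 0,"y": 0,"z": -60,"rx": 0,"ry": 0,"rz": 0,"claw": 255},{"x": 0,"y": 0,"z": -110,"rx": 0,"ry": 0,"rz": 0,"claw": 255},{"x": 0,"y": 0,"z": -145,"rx": 0,"ry": 0,"rz": 0,"claw": 255},{"x": 0,"y": 0,"z": -145,"rx": 0,"ry": 0,"rz": 0,"claw": 255},{"x": 0,"y": 0,"z": -145,"rx": 0,"ry": 0,"rz": 0,"claw": 255}])

```text
time_s: 11.58
position: [0.5881, -0.2129, 0.2513]
tcp_rot: [[-0.743, 0.669, -0.002], [0.669, 0.743, 0.001], [0.002, -0.0, -1.0]]
force: [0.2, -0.0, -2.0]
opening: 0.335
grasp_force: 30.0
```

```bash
python3 - <<'E'
from held import *
st(); held('scene'); held('side')
s=st(); g=np.array([.5216,.1600]); d=g-np.array(s['position'])[:2]; R=np.array(s['tcp_rot']); print(d@R[:2,:2])
E
```

```text
11.575 [ 0.5881 -0.2129  0.2513] [[-0.743, 0.669, -0.002], [0.669, 0.743, 0.001], [0.002, -0.0, -1.0]] [ 0.2 -0.  -2. ] 0.33535381767208733 29.999852052424103
scene 880 zmin 0.1495 axis@grasp-tcp [ 0.0011 -0.0004] foot xy [ 0.5875 -0.2123] slope [ 0.017 -0.009]
side 1511 zmin 0.1472 axis@grasp-tcp [-0.0015 -0.0006] foot xy [ 0.5861 -0.213 ] slope [ 0.003 -0.004]
11.675 [ 0.5878 -0.2127  0.2504] [[-0.743, 0.669, -0.004], [0.669, 0.743, 0.002], [0.004, -0.001, -1.0]] [ 0.2  0.5 -1.2] 0.3380840880291165 29.99988012481481
[0.29864211 0.23265764]
```

Call:
apply_moves(rows=[{"x": 15,"y": 12,"z": -15,"rx": 0,"ry": 0,"rz": 0,"claw": 255},{"x": 50,"y": 39,"z": -15,"rx": 0,"ry": 0,"rz": 0,"claw": 255},{"x": 90,"y": 70,"z": -15,"rx": 0,"ry": 0,"rz": 0,"claw": 255},{"x": 130,"y": 101,"z": -15,"rx": 0,"ry": 0,"rz": 0,"claw": 255},{"x": 170,"y": 132,"z": -15,"rx": 0,"ry": 0,"rz": 0,"claw": 255},{"x": 210,"y": 163,"z": -15,"rx": 0,"ry": 0,"rz": 0,"claw": 255},{"x": 250,"y": 195,"z": -10,"rx": 0,"ry": 0,"rz": 0,"claw": 255},{"x": 280,"y": 218,"z": 0,"rx": 0,"ry": 0,"rz": 0,"claw": 255},{"x": 298,"y": 232,"z": 0,"rx": 0,"ry": 0,"rz": 0,"claw": 255},{"x": 298,"y": 232,"z": 0,"rx": 0,"ry": 0,"rz": 0,"claw": 255}])

```text
time_s: 12.92
position: [0.5213, 0.1607, 0.2527]
tcp_rot: [[-0.746, 0.666, -0.001], [0.666, 0.746, 0.0], [0.001, -0.0, -1.0]]
force: [0.2, -0.9, -0.0]
opening: 0.334
grasp_force: 30.0
```

```bash
python3 - <<'E'
from held import *
save('w3.png',tops('wrist',.07,.08)); save('s3.png',tops('scene',.07,.08)); capture('side')
s=st(); g=np.array([.5216,.1600]); d=g-np.array(s['position'])[:2]; R=np.array(s['tcp_rot']); print(d@R[:2,:2])
E
```

```text
wrist [278. 153.] 970 [0.4537 0.1739 0.0149 0.0749] [253 253  38]
wrist [361. 152.] 971 [0.4995 0.2258 0.015  0.0749] [254 255  17]
wrist [320. 177.] 916 [0.4914 0.1867 0.015  0.0748] [224 192   0]
wrist [280. 200.] 866 [0.4834 0.1476 0.0148 0.0749] [222 190   0]
wrist [359. 200.] 870 [0.529  0.1992 0.0149 0.0747] [224 193   0]
wrist [ 37. 237.] 294 [ 0.3619 -0.0422  0.0146  0.075 ] [15 75 32]
wrist [ 73. 366.] 51 [ 0.4667 -0.1166  0.0061  0.0767] [125  60   0]
scene [340. 170.] 82 [ 0.3643 -0.0408  0.0141  0.0748] [20 99 40]
scene [260. 180.] 88 [ 0.4561 -0.1221  0.015   0.0744] [154  77   0]
scene [250. 234.] 90 [ 0.537  -0.0653  0.0145  0.0753] [154  76   0]
scene [213. 264.] 87 [ 0.6061 -0.0684  0.015   0.075 ] [138 130 124]
scene [416. 314.] 274 [0.4928 0.1869 0.014  0.0731] [197 168   0]
scene [444. 316.] 88 [0.4651 0.2145 0.0146 0.0748] [140 132 126]
scene [438. 337.] 305 [0.5012 0.2264 0.0143 0.0731] [198 170   0]
scene [407. 341.] 321 [0.5314 0.1997 0.0145 0.0731] [198 169   0]
13.075 [0.5227 0.1583 0.2528] [[-0.743, 0.669, 0.0], [0.669, 0.743, -0.0], [-0.0, -0.0, -1.0]] [-0.2  0.2 -0.4] 0.33487662628311676 29.999794594477862
[0.00197138 0.00057294]
```

View pics/s3.png

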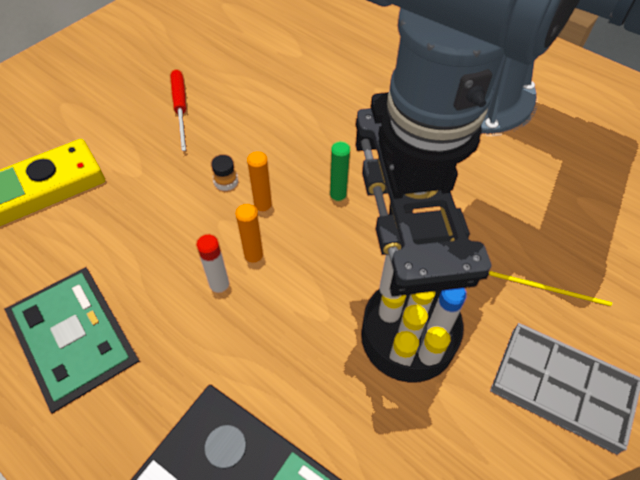

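The scene view shows tube 1 standing in its gap with its cap at (453,295), the second tube held over the pot at (390,275), and the red tube still standing at (208,247). The caps put the second gap at (0.521,0.160).

Call:
apply_moves(rows=[{"x": 2,"y": 0.3,"z": 25,"rx": 0,"ry": 0,"rz": 0,"claw": 255},{"x": 2,"y": 0.3,"z": 50,"rx": 0,"ry": 0,"rz": 0,"claw": 255},{"x": 2,"y": 0.3,"z": 62,"rx": 0,"ry": 0,"rz": 0,"claw": 255},{"x": 2,"y": 0.3,"z": 72,"rx": 0,"ry": 0,"rz": 0,"claw": 255},{"x": 2,"y": 0.3,"z": 82,"rx": 0,"ry": 0,"rz": 0,"claw": 255},{"x": 2,"y": 0.3,"z": 92,"rx": 0,"ry": 0,"rz": 0,"claw": 255},{"x": 2,"y": 0.3,"z": 100,"rx": 0,"ry": 0,"rz": 0,"claw": 255},{"x": 2,"y": 0.3,"z": 105,"rx": 0,"ry": 0,"rz": 0,"claw": 255},{"x": 2,"y": 0.3,"z": 105,"rx": 0,"ry": 0,"rz": 0,"claw": 255}])

```text
time_s: 14.2
position: [0.5212, 0.1601, 0.1472]
tcp_rot: [[-0.743, 0.669, -0.001], [0.669, 0.743, -0.0], [0.001, -0.001, -1.0]]
force: [-0.5, -0.6, 0.2]
opening: 0.338
grasp_force: 30.0
```

Call:
apply_moves(rows=[{"x": 0,"y": 0,"z": 8,"rx": 0,"ry": 0,"rz": 0,"claw": 255},{"x": 0,"y": 0,"z": 16,"rx": 0,"ry": 0,"rz": 0,"claw": 255},{"x": 0,"y": 0,"z": 23,"rx": 0,"ry": 0,"rz": 0,"claw": 255},{"x": 0,"y": 0,"z": 28,"rx": 0,"ry": 0,"rz": 0,"claw": 255},{"x": 0,"y": 0,"z": 31,"rx": 0,"ry": 0,"rz": 0,"claw": 255},{"x": 0,"y": 0,"z": 32,"rx": 0,"ry": 0,"rz": 0,"claw": 255},{"x": 0,"y": 0,"z": 32,"rx": 0,"ry": 0,"rz": 0,"claw": 255}])

```text
time_s: 15.08
position: [0.5215, 0.16, 0.1156]
tcp_rot: [[-0.743, 0.669, 0.0], [0.669, 0.743, 0.0], [-0.0, 0.0, -1.0]]
force: [-0.1, -0.4, -0.8]
opening: 0.337
grasp_force: 30.0
```

Call:
apply_moves(rows=[{"x": 0,"y": 0,"z": 0,"rx": 0,"ry": 0,"rz": 0,"claw": 120},{"x": 0,"y": 0,"z": 0,"rx": 0,"ry": 0,"rz": 0,"claw": 80},{"x": 0,"y": 0,"z": 0,"rx": 0,"ry": 0,"rz": 0,"claw": 40},{"x": 0,"y": 0,"z": 0,"rx": 0,"ry": 0,"rz": 0,"claw": 40},{"x": 0,"y": 0,"z": 0,"rx": 0,"ry": 0,"rz": 0,"claw": 40},{"x": 0,"y": 0,"z": -20,"rx": 0,"ry": 0,"rz": 0,"claw": 40},{"x": 0,"y": 0,"z": -60,"rx": 0,"ry": 0,"rz": 0,"claw": 0},{"x": 0,"y": 0,"z": -115,"rx": 0,"ry": 0,"rz": 0,"claw": 0},{"x": 0,"y": 0,"z": -150,"rx": 0,"ry": 0,"rz": 0,"claw": 0},{"x": 0,"y": 0,"z": -150,"rx": 0,"ry": 0,"rz": 0,"claw": 0}])

```text
time_s: 16.32
position: [0.5232, 0.1603, 0.2687]
tcp_rot: [[-0.743, 0.669, 0.007], [0.669, 0.743, 0.001], [-0.005, 0.005, -1.0]]
force: [0.4, 0.6, -0.2]
opening: 0.998
grasp_force: 0.0
```

```bash
python3 - <<'E'
from w import *
st(); save('s4.png',tops('scene',.11,.127)); save('d4.png',tops('side',.11,.127)); tops('wrist',.11,.127)
E
```

```text
16.325 [0.5232 0.1603 0.2687] [[-0.743, 0.669, 0.007], [0.669, 0.743, 0.001], [-0.005, 0.005, -1.0]] [ 0.4  0.6 -0.2] 0.9977288662595033 0.0
scene [341. 148.] 228 [ 0.3607 -0.0434  0.0156  0.1131] [ 26 195  86]
scene [257. 158.] 246 [ 0.456  -0.1223  0.015   0.1132] [255 163   0]
scene [246. 212.] 296 [ 0.5347 -0.0675  0.0149  0.1133] [255 166   0]
scene [207. 243.] 365 [ 0.6051 -0.0712  0.0162  0.1127] [236  23   0]
scene [453. 295.] 471 [0.4635 0.2146 0.0151 0.1184] [ 39 136 229]
scene [389. 302.] 474 [0.5226 0.1608 0.0155 0.1183] [ 23  81 155]
side [238. 136.] 203 [0.4594 0.2099 0.0157 0.1186] [ 57 119 204]
side [285. 141.] 203 [0.5189 0.1563 0.0149 0.1187] [ 44  68 129]
side [413. 200.] 230 [ 0.6007 -0.0752  0.0152  0.1132] [213  48  34]
side [368. 212.] 267 [ 0.5326 -0.0707  0.0158  0.114 ] [240 144   0]
side [236. 241.] 316 [ 0.3585 -0.0481  0.016   0.1142] [ 61 174  78]
side [335. 254.] 346 [ 0.4529 -0.1261  0.0155  0.1142] [241 145   0]
wrist [321. 127.] 1323 [0.4623 0.2137 0.0149 0.121 ] [ 77 163 252]
wrist [321. 232.] 1109 [0.5216 0.1599 0.015  0.1209] [ 23  74 152]
wrist [ 10. 252.] 714 [ 0.3618 -0.0439  0.015   0.1147] [ 15 191  72]
```

View pics/d4.png

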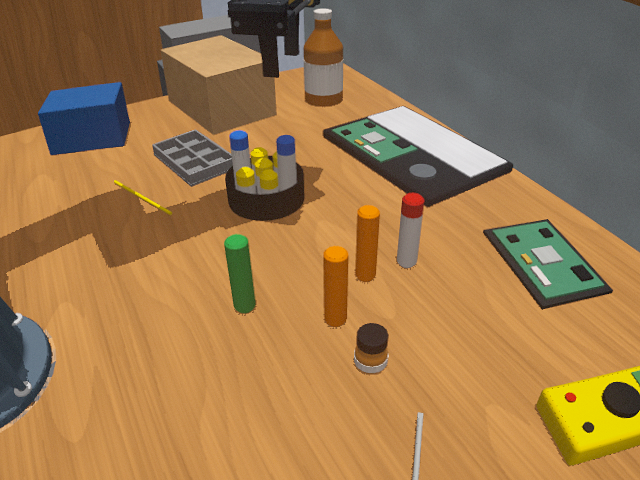

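The side view shows both blue tubes upright in the pot, caps at (238,136) and (285,141). Their tops are 121 mm up, so both feet are on the floor. The red tube at (412,205) hasn't moved, and the gripper is clear.

```bash
python3 -c "from rig import *; print(hand_in())"
```

```text
the job is handed in; nothing more can be done
None
```

I handed the job in with both blue-capped tubes standing upright on the pot's floor, one in each gap, and the red-capped tube where it started; the hand-in returned no verdict.

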